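# Find the rocking lid on the coin block and press it home

## Robot

A 7-joint arm with a two-finger parallel gripper is mounted at the origin on the work surface. World frame = base frame: x ahead of the robot, y to its left, z up, the work surface at z = 0. Lengths are in m, angles in rad, forces in N, time in s.
With the tool pointing down it reaches from about 0.4 to 0.85 m from the base axis. Payload 4.5 kg.
Tool frame: the origin (TCP) lies at the very end of the fingers, on their centre line; the grasp point (between the pads) lies 19 mm behind it (r.pinch_z is the distance from the TCP to the grasp point, in m); z points along the fingers, y is the line along which they close (so a half turn about z gives the same grasp; the last joint's range is limited). The gripper opens to 88 mm and grips with 3 to 60 N. Pads are 18 mm wide; open, the fingers measure 123 mm over their backs; the gripper's body (75 mm by 187 mm) begins 45 mm behind the grasp point.
Start: joints at [1.314, 0.689, -0.195, 1.565, 0.157, 0.902, -0.215], TCP at [0.179, -0.599, 0.239] pointing down, gripper open.
Joint ranges: [-3.01, 3.01], [-0.46, 2.08], [-1.47, 1.51], [0.13, 2.56], [-1, 4.14], [0.04, 2.09], [-2.66, 2.66]. Speed limits (rad/s): [2.57, 2.57, 3.14, 3.14, 3.14, 3.14, 3.14].

## Interface

Orientations are given as a unit quaternion [x, y, z, w].
In Python, from plant import r, cams gives the robot as it stands.
- The arm moves only by the shell command python3 -m pendant 'ROWS' [FORCE]. ROWS is JSON, a list of rows, each a list of 3 entries, a list of its own where there are three numbers: the closure, from -1 (fully open) to 1 (shut), then the shift along the tool's x, y, z in mm, then the turn, a rotation vector about the tool's x, y, z in degrees. A call has 1 to 8 rows; each row shifts and turns the commanded pose from where the row before left it, along the tool's axes as they then stand; what a row does not reach is not made up. A row lasts 1/8 s, in which the tool goes at most 62.5 mm and 10.7 degrees, less where a joint would pass 70% of its speed; a pose out of reach is approached as far as the arm can. A call with a gripper value outside its range is refused whole. The fingers move at their own pace and stop on an object; FORCE is the grip in N (left out, the last holds). Time passes only in rows, so rows that do not move let the fingers close. It gives the time, the measured TCP pose, the force, the opening and the grip force at its end, in the units of the state.
- r.get_state(): the state, without advancing time (a new reading comes with each control period).
- cams.snapshot(name): name is "scene" or "top" or "wrist"; returns a dict with "img" (480x640x3 uint8, red, green, blue), "camera_matrix" (3x3 intrinsics, pixels), "camera_from_world" (4x4, takes a point from world to camera coordinates); the wrist camera has in their place "tool_from_camera" (4x4, takes a point from camera to tool coordinates, whose origin is the TCP and whose axes are the flange's). Camera axes: x right, y up, looking along -z (the intrinsics and any distortion apply to the point x, -y, -z); pixel columns grow to the right and rows downward; lengths in m; the calibration is good to about 2 mm. A picture is of the moment at which its call begins: read the wrist's pose just before it. There is no depth.
- r.finish_job(): hands the job in; it is judged then, once.
The state is a dict: "clock": time; "q": joint angles; "qd": joint speeds; "joint_torque": joint torques, N m; "tool_pos": TCP position; "eef_rot": TCP orientation; "contact_force": force on the tool from outside, world axes, zero at the start; "moment": the same for the moment, N m; "opening": opening from 0.0 (shut) to 1.0 (fully open); "finger_force": force on a finger pad.
Only numpy, scipy, OpenCV 4.12 (cv2) and the standard library are available. Lean on these libraries where they do the work, as an engineer would, in place of code of your own. Each camera call takes 0.05 s, during which the arm holds its last target. There are 200 camera calls.

## Task

One of the four identical teak lids on the beech coin block has not gone home on its seal, so damp gets at the carrom coins. Press the lids lightly near the rim until you find the one that rocks, then push that lid down at its middle until it sits home, level on the block like the others. Only press: do not pick up or pull off any lid, and leave the strikers, the cup and the queen coin where they are.

Things in the scene. Friction and masses are not known exactly. Their poses are not given: they have to be found in the camera images.
- coin_block: fixed beech block with four bored wells of carrom coins, 100 x 360 x 50 mm; origin at the centre of its underside on the table, x across its 100 mm, y along its 360 mm, z up. The well centres lie on its y axis at y = +132, +44, -44, -132 mm; top face 50 mm above the table. On each well sits one of four identical lids, whose 8 mm thick flange rests on the top face when home.
- lid_1: round teak lid, thin brass ring inlaid, 70 mm across; origin at the centre of its flat top, z up (yaw is random). At the block's y = +132 mm. Top face 58 mm above the table when home. One lid of the four, any of them, is not home: it stands level on its seal, 2.4 to 3.2 mm too high.
- lid_2: round teak lid, thin brass ring inlaid, 70 mm across; origin at the centre of its flat top, z up (yaw is random). At the block's y = +44 mm. Top 58 mm above the table when home. The loose lid, pressed lightly (1 to 5 N) about 26 mm from its centre, rocks 4 to 5 degrees until that rim meets the block, the far rim rising; let go, it comes back level.
- lid_3: round teak lid, thin brass ring inlaid, 70 mm across; origin at the centre of its flat top, z up (yaw is random). At the block's y = -44 mm. Top 58 mm above the table when home. A light rim press does not seat the loose lid; more than 10 N (15 to 20 is plenty) within 8 mm of its centre drives it down until its flange meets the block, and there it stays.
- lid_4: round teak lid, thin brass ring inlaid, 70 mm across; origin at the centre of its flat top, z up (yaw is random). At the block's y = -132 mm. Top face 58 mm above the table when home. A lid that is home does not yield anywhere.
- yellow_striker: translucent yellow striker disc, 41 mm across, 8 mm thick, standing on edge in a pocket of a low slotted beech rail (40 x 200 x 25 mm, fixed) 115 to 140 mm beyond the block's middle line; origin at its centre, 32 mm above the table. Bystander.
- black_striker: black acrylic striker disc, same size, standing in another pocket of the same rail; origin at its centre. Bystander.
- teak_cup: turned teak cup, 66 mm across the rim, 85 mm tall, standing beyond the block's +y end; origin at the centre of its underside. Bystander.
- queen_coin: red rosewood queen coin, 32 mm across, 8.5 mm thick, lying flat on the robot's side of the block; origin at the centre of its underside. Bystander.
There are look-alikes about, which are no part of the job. Leave any orange or red look-alike of the lid_2 alone. What is shaped like the lid_4 but turquoise is not meant.

How it is judged:
On the way:
1. the loose lid is rocked by a press of the fingers near its rim (tilts more than 2 degrees) (((angle between lid_1's own z axis and vertical above 0.035 rad and contact force between the fingers and lid_1 above 0.1 N) or (angle between lid_2's own z axis and vertical above 0.035 rad and contact force between the fingers and lid_2 above 0.1 N) or (angle between lid_3's own z axis and vertical above 0.035 rad and contact force between the fingers and lid_3 above 0.1 N) or (angle between lid_4's own z axis and vertical above 0.035 rad and contact force between the fingers and lid_4 above 0.1 N))), for 0.05 s.
At the end, for the whole second after the job is handed in: all four lids lie home and at rest: top face at most 59.3 mm above the table (58 mm when flush on the block, 60.4 mm or more when unseated) and level within 1.1 degrees; strikers, cup and coin within 15 mm of where they stood (height (world z) of each of lid_1, lid_2, lid_3, lid_4 below 0.0593 m and angle between each of lid_1, lid_2, lid_3, lid_4's own z axis and vertical below 0.02 rad and linear speed of each of lid_1, lid_2, lid_3, lid_4 below 0.01 m/s and distance of each of yellow_striker, black_striker, teak_cup, queen_coin from where it was at the start of the episode below 0.015 m); the robot touches nothing.
It fails at once if a lid is lifted or pulled out of its well (more than 8 mm above home, or tipped by more than 12 degrees) (height (world z) of any of lid_1, lid_2, lid_3, lid_4 above 0.066 m or angle between any of lid_1, lid_2, lid_3, lid_4's own z axis and vertical above 0.21 rad).
It fails at once if a striker, the cup or the queen coin is shifted by more than 15 mm (distance of any of yellow_striker, black_striker, teak_cup, queen_coin from where it was at the start of the episode above 0.015 m).
It also fails if it takes over 64 s, if anything falls off the work surface, if the arm or the gripper's body presses on something with over 40 N, if the wrist force passes 120 N, or if a joint passes its speed limit or range.

## Working session

There is one attempt and no reset: what is moved stays moved. The work goes in short steps, Python scripts to look and compute and a shell command to move; the robot and the scene stay as the last step left them, time stands still between calls to the robot, and variables do not carry over. Pictures are saved under pics/ and viewed, at most 10 in all, crops included, and the job is handed in when it is done.

```bash
mkdir -p pics; ls; python3 - <<'E'
from plant import r,cams
import cv2,numpy as np
s=r.get_state();print(s['clock'],s['tool_pos'],s['eef_rot'],s['contact_force'],s['opening'])
for n in("top","scene"):
    c=cams.snapshot(n);cv2.imwrite(f"pics/{n}0.png",c["img"][:,:,::-1]);print(c["camera_matrix"],c["camera_from_world"],[k for k in c])
E
```

```text
pics
0.0 [ 0.17894462 -0.59817638  0.23791438] [ 9.89443327e-01  1.44917393e-01 -2.10463917e-04 -8.98794313e-04] [-0.69784979  0.26656488  0.07129784] 0.9983476319858643
[[562.12365126   0.         322.41027227]
 [  0.         562.12365126 241.14793141]
 [  0.           0.           1.        ]] [[ 8.99888709e-02 -9.95942754e-01  1.86651527e-04  4.60741268e-02]
 [ 9.74932157e-01  8.81287379e-02  2.04305201e-01 -5.34878972e-01]
 [-2.03492733e-01 -1.82032217e-02  9.78907222e-01 -8.08804510e-01]
 [ 0.00000000e+00  0.00000000e+00  0.00000000e+00  1.00000000e+00]] ['img', 'camera_matrix', 'camera_from_world']
[[435.83815065   0.         323.05944548]
 [  0.         435.83815065 243.7522451 ]
 [  0.           0.           1.        ]] [[ 0.23234444  0.97244088 -0.01935987 -0.20053609]
 [-0.65232938  0.17056283  0.73849489  0.29279501]
 [ 0.72144469 -0.15895617  0.67398108 -1.23348501]
 [ 0.          0.          0.          1.        ]] ['img', 'camera_matrix', 'camera_from_world']
```

View pics/top0.png

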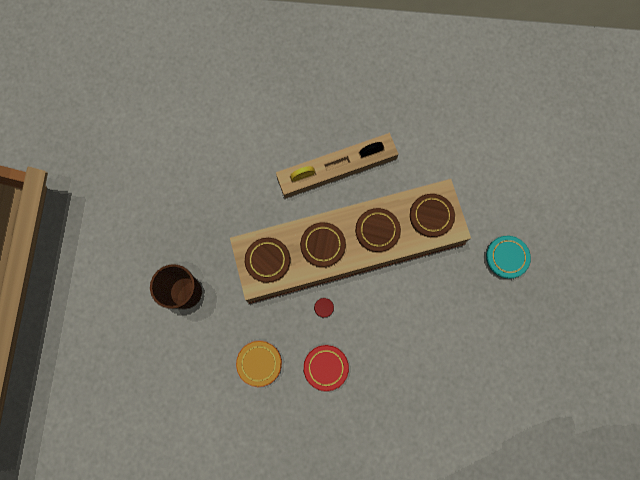

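View pics/scene0.png

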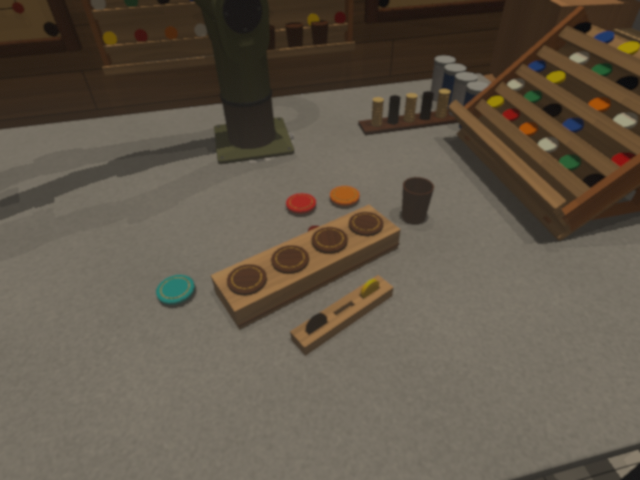

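Four teak lids in the top view, at (268,260), (323,245), (378,230) and (432,215). The cup at (175,287) marks the +y end, so lid_1 is the leftmost. The look-alikes are orange (259,363), red (326,368) and turquoise (509,257), which I'll leave alone. The bystanders are the strikers at (303,173) and (371,150) and the queen coin at (324,308).

```bash
cat > h.py <<'E'
import cv2,numpy as np
from scipy.spatial.transform import Rotation as R
from plant import r,cams
def ray(c,uv,z):
    T=c["camera_from_world"];K=c["camera_matrix"]
    d=np.linalg.inv(K)@[uv[0],uv[1],1.];d=T[:3,:3].T@(d*[1,-1,-1]);o=-T[:3,:3].T@T[:3,3]
    return o+d*(z-o[2])/d[2]
def lids():
    return np.load("lids.npy")
def go(p,xdir=None):
    "tool-frame shift (mm) to world point p, and turn about tool z (deg) so tool x is along xdir (mod 180)"
    s=r.get_state();M=R.from_quat(s["eef_rot"]).as_matrix()
    out=np.round(M.T@(np.array(p)-s["tool_pos"])*1000,1)
    a=None
    if xdir is not None:
        v=M.T@np.append(xdir,0);a=np.degrees(np.arctan2(v[1],v[0]));a=(a+90)%180-90
    return out,a
E
python3 - <<'E'
from h import *
c=cams.snapshot("top");img=c["img"]
hsv=cv2.cvtColor(img,cv2.COLOR_RGB2HSV);P=[]
for u,v in((268,260),(323,245),(378,230),(432,215)):
    m=((hsv[...,2]<115)).astype(np.uint8);roi=np.zeros_like(m);cv2.circle(roi,(u,v),26,1,-1);m&=roi
    ct=max(cv2.findContours(m,cv2.RETR_EXTERNAL,cv2.CHAIN_APPROX_NONE)[0],key=cv2.contourArea)
    (x,y),rad=cv2.minEnclosingCircle(ct);e=cv2.fitEllipse(cv2.convexHull(ct))
    p=ray(c,e[0],.058);P.append(p);print(e,rad,p)
P=np.array(P);k=np.array([132,44,-44,-132])/1000
y=((P-P.mean(0))*k[:,None]).sum(0)/(k@k);print("y axis",y,np.linalg.norm(y),P.mean(0))
y=y/np.linalg.norm(y);L=P.mean(0)+k[:,None]*y;np.save("lids.npy",L);X=np.array([y[1],-y[0]]);print(L,X,P-L)
print("queen",ray(c,(324,308),.0085))
for l in L: print(go(np.append(l[:2]-.026*X,.11),X))
E
```

```text
((267.0916748046875, 259.8627624511719), (45.360008239746094, 46.11514663696289), 65.43651580810547) 23.216856002807617 [0.49143705 0.17518185 0.058     ]
((322.6177978515625, 244.5286102294922), (45.16968536376953, 45.68059539794922), 105.99921417236328) 22.979150772094727 [0.52274824 0.09318703 0.058     ]
((377.56036376953125, 229.9427032470703), (44.44975662231445, 45.40901184082031), 97.66758728027344) 22.7768611907959 [0.55315938 0.01106295 0.058     ]
((431.7004089355469, 215.24905395507812), (43.757625579833984, 45.79350662231445), 106.3094253540039) 22.944368362426758 [ 0.5839643  -0.07071726  0.058     ]
y axis [-0.34999192  0.93161523  0.        ] 0.995189072338382 [0.53782724 0.05217864 0.058     ]
[[ 0.49140498  0.17574633  0.058     ]
 [ 0.52235315  0.09336787  0.058     ]
 [ 0.55330133  0.01098941  0.058     ]
 [ 0.58424951 -0.07138904  0.058     ]] [0.93611883 0.35168385] [[ 3.20723056e-05 -5.64478136e-04  0.00000000e+00]
 [ 3.95089785e-04 -1.80843702e-04  0.00000000e+00]
 [-1.41949240e-04  7.35378159e-05  0.00000000e+00]
 [-2.85212851e-04  6.71784022e-04  0.00000000e+00]]
queen [0.4308519  0.08266695 0.0085    ]
(array([ 495.3, -650. ,  128.9]), np.float64(-3.9258015376847197))
(array([ 501.3, -562.2,  128.8]), np.float64(-3.9258015376847197))
(array([ 507.3, -474.5,  128.7]), np.float64(-3.9258015376847197))
(array([ 513.3, -386.7,  128.6]), np.float64(-3.9258015376847197))
```

```bash
python3 -m pendant '[[1,[50,-38,0],[0,0,-0.5]],[1,[50,-38,0],[0,0,-0.5]],[1,[50,-38,0],[0,0,-0.5]],[1,[50,-38,0],[0,0,-0.5]],[1,[50,-38,0],[0,0,-0.5]],[1,[50,-38,0],[0,0,-0.5]],[1,[50,-38,0],[0,0,-0.5]],[1,[50,-38,0],[0,0,-0.5]]]' 10
python3 - <<'E'
from h import *
L=lids();X=np.array([0.936,0.352])
print(r.get_state()["opening"],go(np.append(L[3,:2]-.026*X,.11),X))
E
```

```text
clock: 1.15
tool_pos: [0.4622, -0.1844, 0.2387]
eef_rot: [0.984, 0.179, 0.0, 0.0]
contact_force: [1.0, -0.4, 1.0]
opening: 0.119
finger_force: 0.0
0.1191009229036321 (array([128. , -62.7, 128.7]), np.float64(0.05847294015991622))
```

```bash
python3 -m pendant '[[1,[32,-16,32],[0,0,0]],[1,[32,-16,32],[0,0,0]],[1,[32,-16,32],[0,0,0]],[1,[32,-15,32],[0,0,0]],[1,[0,0,0],[0,0,0]],[1,[0,0,0],[0,0,0]]]'
python3 - <<'E'
from h import *
L=lids();X=np.array([0.936,0.352])
print(r.get_state()["opening"],go(np.append(L[3,:2]-.026*X,.058),X))
T=R.from_quat(r.get_state()["eef_rot"]).as_matrix();p=r.get_state()["tool_pos"]
c=cams.snapshot("wrist");im=c["img"].copy();t=c["tool_from_camera"];K=c["camera_matrix"]
for l in list(L)+[np.append(L[3,:2]-.026*X,.058)]:
    q=np.linalg.inv(t)@np.append(T.T@(l-p),1)
    u=K@(q[:3]*[1,-1,-1]);u=u[:2]/u[2];print(u)
    if abs(u).max()<2000: cv2.circle(im,tuple(int(a) for a in u),5,(255,0,255),-1)
cv2.imwrite("pics/w1.png",im[:,:,::-1])
E
```

```text
clock: 1.9
tool_pos: [0.5583, -0.0827, 0.1107]
eef_rot: [0.984, 0.179, -0.001, 0.0]
contact_force: [-0.4, -1.2, 0.6]
opening: 0.006
finger_force: 0.0
0.0062948375164796405 (array([ 2.4, -1.5, 52.7]), np.float64(0.025835296776776318))
[-177.15758507  213.12833023]
[-14.88350139 213.27704458]
[147.33153575 213.42570482]
[309.48755858 213.57431098]
[309.49266684 259.10224346]
```

View pics/w1.png

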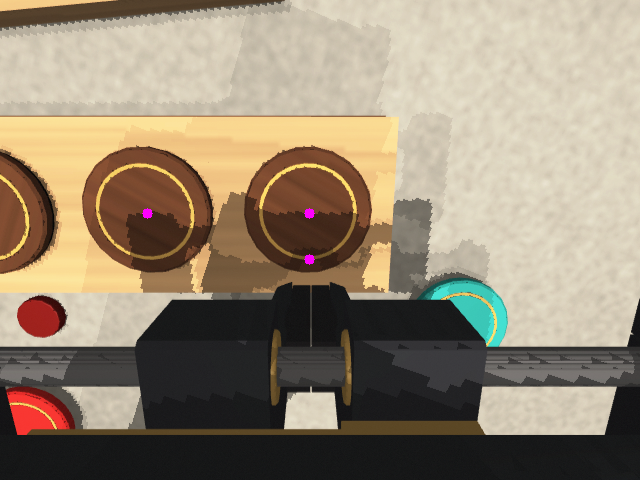

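The wrist view shows lid_4 centred at about (308,209), against a prediction of (309,214). That is within 2.5 mm. The turquoise look-alike is off the block at (465,315) and clear. I'll start pressing with lid_4's near rim.

```bash
python3 -m pendant '[[1,[4,-1,22],[0,0,0]],[1,[0,0,21],[0,0,0]],[1,[0,0,3],[0,0,0]],[1,[0,0,0],[0,0,0]]]'; python3 -m pendant '[[1,[0,0,1.5],[0,0,0]],[1,[0,0,0],[0,0,0]]]';python3 -m pendant '[[1,[0,0,1.5],[0,0,0]],[1,[0,0,0],[0,0,0]]]'
```

```text
clock: 2.45
tool_pos: [0.5623, -0.0805, 0.0656]
eef_rot: [0.984, 0.179, 0.0, 0.0]
contact_force: [0.4, -0.6, 0.0]
opening: 0.005
finger_force: 0.0
clock: 2.7
tool_pos: [0.5626, -0.0798, 0.0638]
eef_rot: [0.984, 0.179, 0.0, 0.0]
contact_force: [0.5, -0.2, 0.2]
opening: 0.007
finger_force: 0.0
clock: 2.95
tool_pos: [0.5622, -0.0796, 0.0617]
eef_rot: [0.984, 0.179, -0.0, 0.0]
contact_force: [-0.2, -1.1, -0.1]
opening: 0.0
finger_force: 0.0
```

```bash
for i in 1 2 3 4; do python3 -m pendant '[[1,[0,0,1],[0,0,0]],[1,[0,0,0],[0,0,0]]]' | grep -E "tool_pos|contact"; done
```

```text
tool_pos: [0.5622, -0.0796, 0.0606]
contact_force: [-0.1, 0.2, 0.2]
tool_pos: [0.5622, -0.0796, 0.0596]
contact_force: [0.6, -0.1, 0.5]
tool_pos: [0.5622, -0.0796, 0.0586]
contact_force: [-0.2, -0.4, 0.6]
tool_pos: [0.5623, -0.0796, 0.0585]
contact_force: [-1.4, 0.2, 6.6]
```

Contact at 58.5 mm and stiff, so lid_4 is home. Next is lid_3.

```bash
python3 -m pendant '[[1,[0,0,-12],[0,0,0]],[1,[0,-44,0],[0,0,0]],[1,[0,-44,0],[0,0,0]],[1,[0,0,0],[0,0,0]],[1,[0,0,7.5],[0,0,0]],[1,[0,0,0],[0,0,0]]]'|grep -E "tool_pos|contact"; for i in 1 2 3 4; do python3 -m pendant '[[1,[0,0,0.8],[0,0,0]],[1,[0,0,0],[0,0,0]]]' | grep -E "tool_pos|contact"; done
```

```text
tool_pos: [0.5313, 0.0009, 0.0617]
contact_force: [-0.4, -0.5, 0.2]
tool_pos: [0.5313, 0.002, 0.0613]
contact_force: [0.5, 0.5, 0.3]
tool_pos: [0.5312, 0.0026, 0.0606]
contact_force: [-0.1, 0.2, 0.1]
tool_pos: [0.5312, 0.0028, 0.0598]
contact_force: [-0.0, 0.9, 1.2]
tool_pos: [0.5311, 0.0028, 0.059]
contact_force: [0.1, 0.1, -1.2]
```

```bash
python3 -m pendant '[[1,[0,0,0.8],[0,0,0]],[1,[0,0,0],[0,0,0]]]' | grep -E "tool_pos|contact";python3 -m pendant '[[1,[0,0,0.6],[0,0,0]],[1,[0,0,0],[0,0,0]]]' | grep -E "tool_pos|contact"
```

```text
tool_pos: [0.5312, 0.0027, 0.0585]
contact_force: [-0.7, 0.0, 4.3]
tool_pos: [0.5312, 0.0027, 0.0584]
contact_force: [-2.1, -0.3, 10.0]
```

Lid_3 is also stiff at 58.5 mm, so it is home. Next is lid_2.

```bash
python3 -m pendant '[[1,[0,0,-12],[0,0,0]],[1,[0,-44,0],[0,0,0]],[1,[0,-44,0],[0,0,0]],[1,[0,0,0],[0,0,0]],[1,[0,0,7.5],[0,0,0]],[1,[0,0,0],[0,0,0]]]'|grep -E "tool_pos|contact"; for i in 1 2 3 4; do python3 -m pendant '[[1,[0,0,0.8],[0,0,0]],[1,[0,0,0],[0,0,0]]]' | grep -E "tool_pos|contact"; done
```

```text
tool_pos: [0.5003, 0.0833, 0.0616]
contact_force: [0.5, -0.1, -0.8]
tool_pos: [0.5003, 0.0844, 0.0613]
contact_force: [-0.3, -0.1, 0.5]
tool_pos: [0.5, 0.0848, 0.0605]
contact_force: [-0.6, -0.9, 1.2]
tool_pos: [0.4994, 0.0847, 0.0598]
contact_force: [-1.8, -0.9, 4.0]
tool_pos: [0.4995, 0.0846, 0.0595]
contact_force: [-3.3, -2.1, 9.4]
```

Lid_2 pushes back from about 60.5 mm down to 59.5 mm. The sideways force fits a tilted top, so it looks like the one that rocks. I'll confirm by looking while it is pressed, then after letting go.

```bash
cat > snap.py <<'E'
from h import *;import sys
c=cams.snapshot("scene");cv2.imwrite("pics/s_%s.png"%sys.argv[1],c["img"][180:330,200:420,::-1])
c=cams.snapshot("wrist");cv2.imwrite("pics/w_%s.png"%sys.argv[1],c["img"][:,:,::-1])
E
python3 -m pendant '[[1,[0,0,-0.4],[0,0,0]],[1,[0,0,0],[0,0,0]],[1,[0,0,0],[0,0,0]]]' | grep -E "tool_pos|contact"
python3 snap.py a
python3 -m pendant '[[1,[0,0,-8],[0,0,0]],[1,[0,0,0],[0,0,0]],[1,[0,0,0],[0,0,0]]]' | grep -E "tool_pos|contact"
python3 snap.py b
python3 - <<'E'
import cv2,numpy as np
a,b=[cv2.imread(f"pics/w_{k}.png")[90:390,170:450] for k in"ab"]
cv2.imwrite("pics/ab.png",cv2.resize(np.hstack([a,b]),None,fx=1.4,fy=1.4))
E
```

```text
tool_pos: [0.4995, 0.0847, 0.0596]
contact_force: [-3.3, -1.6, 7.0]
tool_pos: [0.5006, 0.0854, 0.0673]
contact_force: [-0.0, 0.6, 0.2]
```

View pics/ab.png

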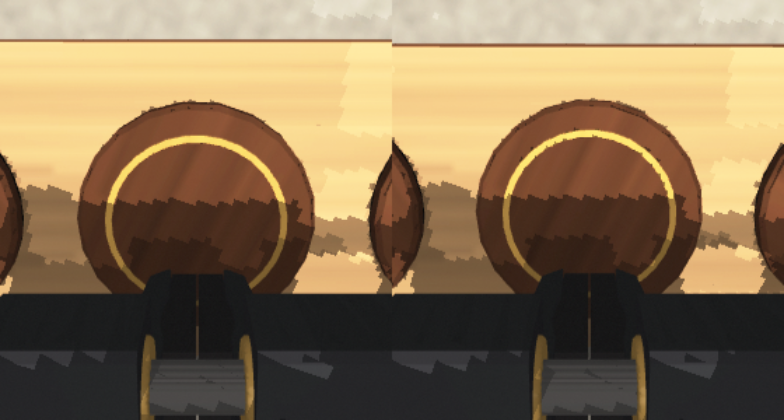

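The left crop (pressed) shows lid_2's far rim raised, with its dark side edge visible at about (195,102). After release (right crop) that edge is gone, so lid_2 rocks. The fingers at column 197 line up with its centre, so I'll push at the middle.

```bash
python3 -m pendant '[[1,[12.5,0,0],[0,0,0]],[1,[12.5,0,0],[0,0,0]],[1,[0,0,0],[0,0,0]],[1,[0,0,5.5],[0,0,0]],[1,[0,0,0],[0,0,0]]]'|grep -E "tool_pos|contact"; for i in 1 2 3 4; do python3 -m pendant '[[1,[0,0,0.8],[0,0,0]],[1,[0,0,0],[0,0,0]]]' | grep -E "tool_pos|contact"; done
```

```text
tool_pos: [0.5227, 0.0936, 0.0612]
contact_force: [0.2, 0.0, -0.2]
tool_pos: [0.5234, 0.0938, 0.061]
contact_force: [0.1, 0.0, 0.3]
tool_pos: [0.5235, 0.0938, 0.0607]
contact_force: [-1.1, 0.4, 5.4]
tool_pos: [0.5235, 0.0939, 0.0602]
contact_force: [-1.9, -0.4, 7.7]
tool_pos: [0.5235, 0.0938, 0.0595]
contact_force: [-1.6, -0.5, 8.7]
```

Contact at 60.9 mm and the lid is moving down. I'll keep pushing.

```bash
for i in 1 2 3 4; do python3 -m pendant '[[1,[0,0,0.7],[0,0,0]],[1,[0,0,0],[0,0,0]]]' | grep -E "tool_pos|contact"; done
```

```text
tool_pos: [0.5235, 0.0938, 0.0588]
contact_force: [-2.4, -0.7, 8.6]
tool_pos: [0.5235, 0.0938, 0.0585]
contact_force: [-2.2, -0.4, 12.5]
tool_pos: [0.5236, 0.0938, 0.0584]
contact_force: [-2.6, 0.1, 18.3]
tool_pos: [0.5235, 0.0938, 0.0584]
contact_force: [-4.9, 0.5, 25.9]
```

It has stopped stiff at 58.4 mm, the same as the other lids. I'll release, touch the centre again to see that it stays down, then clear out and look.

```bash
python3 -m pendant '[[1,[0,0,-8],[0,0,0]],[1,[0,0,0],[0,0,0]],[1,[0,0,0],[0,0,0]],[1,[0,0,5.5],[0,0,0]],[1,[0,0,0],[0,0,0]],[1,[0,0,0],[0,0,0]]]' | grep -E "tool_pos|contact"; python3 -m pendant '[[1,[0,0,-30],[0,0,0]],[1,[-50,0,-50],[0,0,0]],[1,[-50,0,-50],[0,0,0]],[1,[0,0,0],[0,0,0]],[1,[0,0,0],[0,0,0]]]'| grep -E "tool_pos|contact|clock"; python3 snap.py c
```

```text
tool_pos: [0.5237, 0.0939, 0.0585]
contact_force: [-2.3, 0.2, 8.7]
clock: 12.9
tool_pos: [0.4417, 0.0631, 0.1764]
contact_force: [0.9, -0.3, 0.2]
```

View pics/w_c.png

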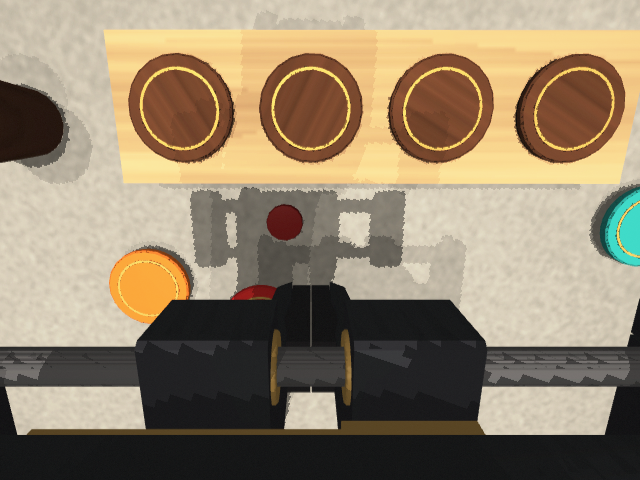

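The wrist view shows the four lids level in a row at (181,107), (311,107), (441,107) and (571,107). The coin is at (285,222) and the cup at the left, both undisturbed. The re-touch reached 58.5 mm, but with 8.7 N, so it doesn't settle whether the lid stayed down. I'll do a lighter touch that stops at 59.2 mm.

```bash
python3 -m pendant '[[1,[40,0,40],[0,0,0]],[1,[40,0,40],[0,0,0]],[1,[7,0,31],[0,0,0]],[1,[0,0,0],[0,0,0]],[1,[0,0,0],[0,0,0]]]'| grep -E "tool_pos|contact"; for i in 1 2 3; do python3 -m pendant '[[1,[0,0,1.6],[0,0,0]],[1,[0,0,0],[0,0,0]],[1,[0,0,0],[0,0,0]]]'| grep -E "tool_pos|contact"; done
```

```text
tool_pos: [0.5219, 0.0932, 0.0657]
contact_force: [-0.2, -0.1, 0.3]
tool_pos: [0.5225, 0.0934, 0.0647]
contact_force: [-0.6, -0.7, 0.3]
tool_pos: [0.5222, 0.0934, 0.0624]
contact_force: [0.8, -0.0, -0.7]
tool_pos: [0.5222, 0.0934, 0.0608]
contact_force: [-0.5, 0.3, 1.1]
```

```bash
python3 -m pendant '[[1,[0,0,1.5],[0,0,0]],[1,[0,0,0],[0,0,0]],[1,[0,0,0],[0,0,0]]]'| grep -E "tool_pos|contact"; python3 -m pendant '[[1,[0,0,-40],[0,0,0]],[1,[0,0,-40],[0,0,0]],[1,[0,0,-30],[0,0,0]],[1,[0,0,0],[0,0,0]],[1,[0,0,0],[0,0,0]]]'| grep -E "tool_pos|contact"
```

```text
tool_pos: [0.5222, 0.0934, 0.0594]
contact_force: [0.4, -0.5, 0.4]
tool_pos: [0.5217, 0.0933, 0.1687]
contact_force: [0.2, 0.2, -0.7]
```

There is no contact at 59.4 mm, where the lid stopped the fingers at 60.9 mm before, so lid_2 has stayed home.

```bash
python3 -c "
from plant import r
print(r.finish_job())"
```

```text
the job is handed in; nothing more can be done
None
```

Lid_2 was the loose lid: it rocked under a rim press, I pushed it home at its middle, a light touch afterwards showed it had stayed down, and the job is handed in (lid_1 was not pressed, since lid_2 had already been found).

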